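Read a batch plate in the cheese cellar

TASK

First wake the label reader: squeeze the red trigger on the bench grip all the way in against the grip's post and let it spring back out. Then take the one notched plate out of the blue rack by its clear end and hold it up in the air with its frosted end at the tip of the reader's red aiming beam, label up and squarely facing the reader's window; finish while holding it still there. Do not bump the reader, and leave the amber blanks in the rack and everything else on the table where it is.

Things in the scene. Friction and masses are not known exactly. Their poses are not given: they have to be found in the camera images.
- plate_center (a point): Centre of the loose batch plate, clear tinted plastic, 110 x 50 x 8 mm, 50 g, standing on its long edge in any one of the rack's three slots. x = along the 110 mm length to the frosted end, y = through the thickness, z = up to the notched long edge. White frosted part: x = +15 to +55 mm; clear part: x = -55 to +15 mm. Notch 12 x 12 mm in the corner at +x, +z.
- plate_frost (a point): Centre of the plate's frosted end, 35 mm from plate_center along x, same axes; it goes to read_point. The orange label is on the frosted part of the -y face: looking at the label with the notched edge up, the notch is at the top right.
- rack: Fixed blue rack, base 100 (x) x 136 (y) x 8 mm, origin under its centre, z up. Three slots along x at y = -46, 0, +46 mm, 10.6 mm wide between pairs of posts at x = -39..-25 and 25..39 mm, post tops 22 mm above the table. Plates stand on the base (the notched one up to 58 mm, blanks to 42 mm above the table) and lift straight up.
- blank_a: Amber blank plate, lower than the notched one, 110 x 34 x 8 mm, no notch, no frosted end, standing in another slot. Origin at the centre of its lower edge. Leave it.
- blank_b: A second amber blank, the same. Leave it.
- trigger (a joint): Red sprung trigger: 0 = out (rest), 0.3 rad = fully squeezed, at its stop. Takes about 3 N to start and 8 N to reach the stop, at trigger_pad. Hinged at its foot, 20 mm above the table, about a level axis (grip y) 16 mm in front of the post's axis; its top moves towards the post.
- trigger_pad (a point): Middle of the trigger's outer face (paddle 22 mm wide), where a finger presses; 70 mm above the table at rest. Its axes are the grip's at rest: x points from the trigger towards the post. It travels about 15 mm along x when squeezed.
- grip_back (a point): Point on the back face of the fixed black grip post, 72 mm above the table, where the other finger bears. Post 26 (x) x 34 (y) mm, top 98 mm above the table, foot 90 x 70 x 10 mm. x points from trigger through post, z up. From trigger_pad to here is about 52 mm at rest, 36 mm squeezed; squeeze from above, fingers closing along x.
- reader: Fixed label reader on a stand: foot 130 x 150 x 12 mm, 22 mm round column 35 mm behind the origin, white head (50 x 64 x 60 mm) about 350 mm high in front of it. Origin at the underside of the foot on the table; its front (window side, towards the robot) is -x; z up.
- read_point (a point): Tip of the thin red aiming beam, 110 mm from the window, 206 mm above the table and 154 mm in front (-x) of the reader's origin. z = beam direction, out of the window, level part towards the reader's -x and 40 degrees down; y is level (the reader's y). The label face must look back along the beam, at -z, i.e. up at 40 degrees.
- tomme: Grey cheese wheel, 120 mm across, 65 mm tall, origin under its centre. Leave it.
- bottle: White bottle with blue cap, 60 mm across, 160 mm tall, origin under its centre. Leave it.
- jar: Glass jar with steel lid, 68 mm across, 85 mm tall, origin under its centre. Leave it.
- brush: Rind brush lying on the table. Leave it.
- hygro: Grey hygrometer box, 45 x 85 x 60 mm, origin under its centre. Leave it.
Not all that is in view belongs to the job. Leave any purple look-alike of the part that bears trigger alone. Several things look just like the rack: the one meant starts nearest to the robot's base.

How it is judged:
By the outcome, as a careful person would: the job done as asked, in the order asked, and still so for the second after the job is handed in, while the arm keeps its last pose, push and grip.
It also fails if it takes over 48 s, if anything falls off the work surface, if the arm or the gripper's body presses on something with over 40 N, if the wrist force passes 120 N, or if a joint passes its speed limit or range.

ROBOT

A 6-joint arm with a two-finger parallel gripper is mounted at the origin on the work surface. World frame = base frame: x ahead of the robot, y to its left, z up, the work surface at z = 0. Lengths are in mm, angles in rad, forces in N, time in s.
With the tool pointing down it reaches from about 350 to 850 mm from the base axis. Payload 8.1 kg.
Tool frame: the origin (TCP) lies midway between the tips of the shut fingers; the grasp point (between the pads) lies 19 mm behind it (bot.pinch_z is the distance from the TCP to the grasp point, in mm); x points along the fingers, z is the direction in which the jaws open and shut, and the axes are right-handed (so a half turn about x gives the same grasp; the last joint's range is limited). The gripper opens to 93 mm and grips with 3 to 60 N. Pads are 15 mm wide; open, the fingers measure 128 mm over their backs; the gripper's body (75 mm by 188 mm) begins 65 mm behind the grasp point.
Start: joints at [-1.381, 0.13, 1.488, -0, 1.523, -0.085], TCP at [162.833, -577.486, 218.635] pointing down, gripper open.
Joint ranges: [-2.96, 2.96], [-0.89, 2.26], [0.02, 2.5], [-1.34, 4.48], [0, 2.73], [-2.66, 2.66]. Speed limits (rad/s): [2.39, 2.39, 2.79, 3.14, 3.14, 3.14].

INTERFACE

Orientations are given as a unit quaternion [w, x, y, z].
In Python, from bench import bot gives the robot as it stands. The module is installed in compiled form; this text tells all that it offers.
- The arm moves only by the tool drive_tool, never from a script. Its argument "deltas" is a list of rows, each a list of 6 numbers: the shift along the tool's x, y, z as a fraction of full scale, then the turn, a rotation vector about the tool's x, y, z as a fraction of full scale. A call has exactly 10 rows; each row is the pose to reach, as a shift and turn from the pose commanded when the call began, along the tool's axes at that moment; what a row does not reach only later rows make up. Full scale, the value 1, is 500 mm for a shift and 45 degrees for a turn. A row lasts 1/10 s, in which the tool goes at most 50 mm and 8.59 degrees, less where a joint would pass 70% of its speed; a pose out of reach is approached as far as the arm can. A call with a number of a shift or a turn outside -1 to 1 is refused whole. A call with a gripper value outside its range is refused whole. "claw" is the finger opening in mm, from 0 to 93, set as the call begins (left out, the last holds). The fingers move at their own pace and stop on an object; the grip force is fixed at half the most. Time passes only in rows, so rows that repeat a pose let the fingers close, or fill a call up. It gives the time, the measured TCP pose, the force and the opening at its end, in the units of the state.
- bot.observe(): the state, without advancing time (a new reading comes with each control period).
- bot.get_image(name): name is "scene" or "top" or "wrist"; returns a dict with "img" (480x640x3 uint8, blue, green, red), "z_map" (480x640 float32, mm along the optical axis (not along the pixel's ray), 0 where there is no reading), "fx", "fy", "cx", "cy" (pixels), "k1" (the pictures are not rectified: a ray, as slopes to the right and down, at radius r is drawn at 1 + k1 r^2 times it, then the intrinsics apply), "camera_from_world" (4x4, takes a point from world to camera coordinates); the wrist camera has in their place "tool_from_camera" (4x4, takes a point from camera to tool coordinates, whose origin is the TCP and whose axes are the tool frame's). Camera axes: x right, y down, z forward; pixel columns grow to the right and rows downward; lengths in mm; the calibration is good to about 2 mm. A picture is of the moment at which its call begins: read the wrist's pose just before it.
- bot.hand_in(): hands the job in, once; it reports no verdict.
The state is a dict: "time_s": time; "joint_pos": joint angles; "qvel": joint speeds; "joint_torque": joint torques, N m; "eef_pos": TCP position; "tool_rot": TCP orientation; "ft_force": force on the tool from outside, world axes, zero at the start; "wrist_torque": the same for the moment, N m; "grip_width": opening from 0.0 (shut) to 1.0 (fully open).
Only numpy, scipy, OpenCV 4.12 (cv2) and the standard library are available. Lean on these libraries where they do the work, as an engineer would, in place of code of your own. Each camera call takes 0.05 s, during which the arm holds its last target.

## Working session

There is one attempt and no reset: what is moved stays moved. The work goes in short steps, Python scripts to look and compute and a tool call to move; the robot and the scene stay as the last step left them, time stands still between calls to the robot, and variables do not carry over. Pictures are saved under pics/ and viewed, and the job is handed in when it is done.

Besides the shell and the picture viewer there is one more tool, called after ">>>" by a JSON object that holds its "method" and its "body". drive_tool: Moves the arm, as the interface text tells. Shift numbers are shares of 500 mm and turn numbers shares of 45 degrees, none past 1 either way. Its arguments: {"type":"object","properties":{"deltas":{"type":"array","items":{"type":"array","items":{"type":"number"}}},"claw":{"type":"number"}},"required":["deltas"]}

```bash
mkdir -p pics
cat > h.py <<'E'
import numpy as np,cv2
from bench import bot
from scipy.spatial.transform import Rotation as R
def save(n,f):
    d=bot.get_image(n); cv2.imwrite('pics/'+f+'.png',d['img']); np.savez('pics/'+f+'.npz',**{k:v for k,v in d.items()}); return d
E
python3 - <<'E'
from h import *
o=bot.observe();print(o)
for n in ('scene','top','wrist'):
    d=save(n,n+'0'); print(n,d['fx'],d['fy'],d['cx'],d['cy'],d['k1'],d.get('camera_from_world',d.get('tool_from_camera')))
print(bot.pinch_z)
E
```

```text
{'time_s': 0.0, 'joint_pos': array([-1.38141006e+00,  1.31157282e-01,  1.48924702e+00, -1.63857909e-05,
        1.52297794e+00, -8.53734898e-02]), 'qvel': array([-0.00083577, -0.00010401,  0.00047274,  0.00126513,  0.00063784,
       -0.00010667]), 'joint_torque': array([-3.41966545e-03, -5.59835887e+01, -4.91759992e+01,  7.65947462e-02,
        3.54166771e-02, -1.35723490e-04]), 'eef_pos': array([ 162.71646679, -576.94398778,  217.60746929]), 'tool_rot': array([ 0.56328921,  0.42723387,  0.56423705, -0.4263954 ]), 'ft_force': array([ 0.17381502, -0.74765723, -0.24987681]), 'wrist_torque': array([-0.01627881, -0.02107117, -0.0018417 ]), 'grip_width': 1.0013736873871262}
scene 558.0193854285355 558.0193854285355 316.5242154798623 235.6351651605402 -0.0008522944719905798 [[ 1.03171855e-01  9.94658057e-01 -3.30412522e-03 -2.23392279e+01]
 [ 8.31106655e-01 -8.80313731e-02 -5.49101270e-01 -4.18213751e+02]
 [-5.46458870e-01  5.39057161e-02 -8.35749291e-01  1.97543360e+03]
 [ 0.00000000e+00  0.00000000e+00  0.00000000e+00  1.00000000e+00]]
top 512.1522141631534 512.1522141631534 330.5680324497686 235.95572151723928 0.03617830030235782 [[-2.22349221e-02 -9.99735042e-01  5.95431108e-03 -5.34996323e+01]
 [-9.98244370e-01  2.18739395e-02 -5.50427917e-02  5.92380014e+02]
 [ 5.48979634e-02 -7.16772970e-03 -9.98466242e-01  1.65984241e+03]
 [ 0.00000000e+00  0.00000000e+00  0.00000000e+00  1.00000000e+00]]
wrist 359.6733534523458 359.6733534523458 313.19506146870214 238.96953560554323 0.001703127269652557 [[ 1.01337792e-04 -2.36991293e-01  9.71511769e-01 -1.65137535e+02]
 [-1.20730835e-03 -9.71511095e-01 -2.36991003e-01  6.46236305e+01]
 [ 9.99999266e-01 -1.14889813e-03 -3.84572357e-04 -3.30434972e-01]
 [ 0.00000000e+00  0.00000000e+00  0.00000000e+00  1.00000000e+00]]
18.8
```

View pics/scene0.png

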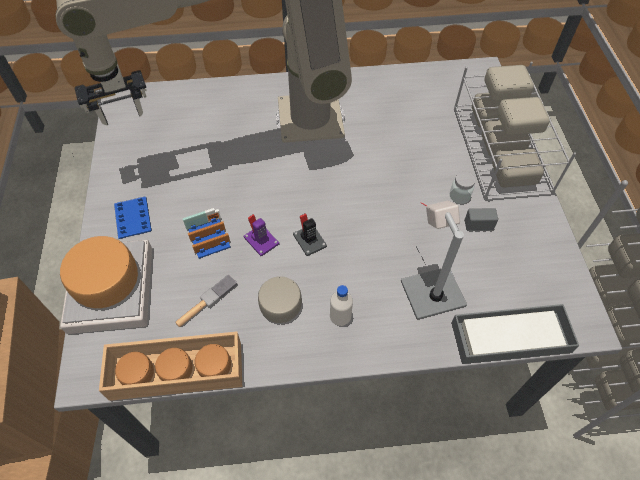

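View pics/top0.png

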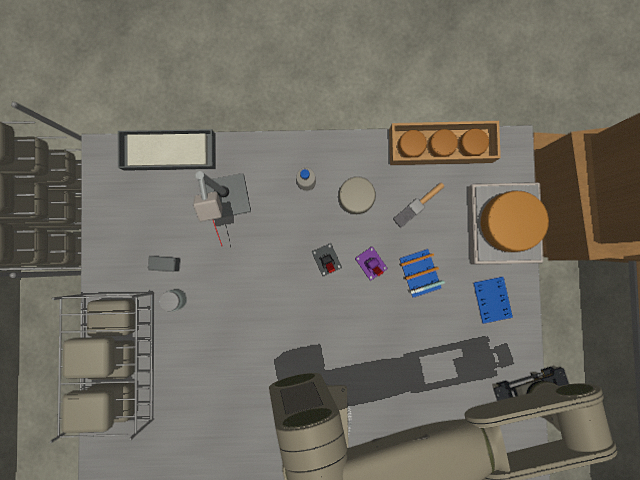

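View pics/wrist0.png

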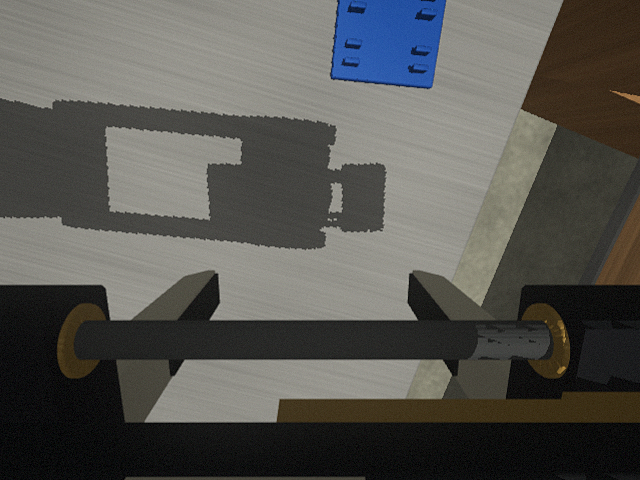

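```bash
cat >> h.py <<'E'
def load(f): return dict(np.load('pics/'+f+'.npz'))
def slopes(d,uv):
    uv=np.atleast_2d(np.float64(uv)); p=np.c_[(uv[:,0]-d['cx'])/d['fx'],(uv[:,1]-d['cy'])/d['fy']]
    s=p.copy()
    for _ in range(20): s=p/(1+d['k1']*(s**2).sum(1,keepdims=True))
    return s
def T_wc(d,pose=None):
    if 'camera_from_world' in d: return np.linalg.inv(d['camera_from_world'])
    return pose@d['tool_from_camera']
def pose(o):
    T=np.eye(4);q=o['tool_rot'];T[:3,:3]=R.from_quat(np.r_[q[1:],q[0]]).as_matrix();T[:3,3]=o['eef_pos'];return T
def onplane(d,uv,z,P=None):
    T=T_wc(d,P);s=slopes(d,uv);r=np.c_[s,np.ones(len(s))]@T[:3,:3].T;c=T[:3,3]
    return c+r*((z-c[2])/r[:,2])[:,None]
def bydepth(d,uv,P=None):
    uv=np.atleast_2d(uv);T=T_wc(d,P);s=slopes(d,uv);z=d['z_map'][uv[:,1].astype(int),uv[:,0].astype(int)]
    return (np.c_[s,np.ones(len(s))]*z[:,None])@T[:3,:3].T+T[:3,3]
def proj(d,X,P=None):
    X=np.atleast_2d(X);T=np.linalg.inv(T_wc(d,P));c=X@T[:3,:3].T+T[:3,3];s=c[:,:2]/c[:,2:]
    s=s*(1+d['k1']*(s**2).sum(1,keepdims=True));return s*[d['fx'],d['fy']]+[d['cx'],d['cy']]
def crop(f,x0,y0,w,h,out,sc=None):
    im=cv2.imread('pics/'+f+'.png')[y0:y0+h,x0:x0+w];sc=sc or min(800//w,600//h)
    cv2.imwrite('pics/'+out+'.png',cv2.resize(im,None,fx=sc,fy=sc,interpolation=cv2.INTER_CUBIC))
E
python3 - <<'E'
from h import *
t=load('top0');s=load('scene0')
for n,uv in dict(rackfull=(422,273),rackempty=(493,300),grip=(326,260),decoy=(371,264),readerfoot=(233,197)).items():
    p=onplane(t,uv,8)[0]; print(n,p.round(0),np.hypot(*p[:2]).round())
crop('top0',300,230,160,80,'c1');crop('scene0',170,195,160,75,'c2'); crop('top0',180,160,80,90,'c3');crop('scene0',390,170,120,150,'c4')
a=cv2.imread('pics/c1.png');b=cv2.imread('pics/c2.png')
cv2.imwrite('pics/c12.png',np.vstack([a[:,:],b])[:775])
E
```

```text
rackfull [ 463. -363.    8.] 589.0
rackempty [ 371. -591.    8.] 698.0
grip [513. -50.   8.] 515.0
decoy [ 497. -197.    8.] 534.0
readerfoot [727. 252.   8.] 769.0
```

View pics/c1.png

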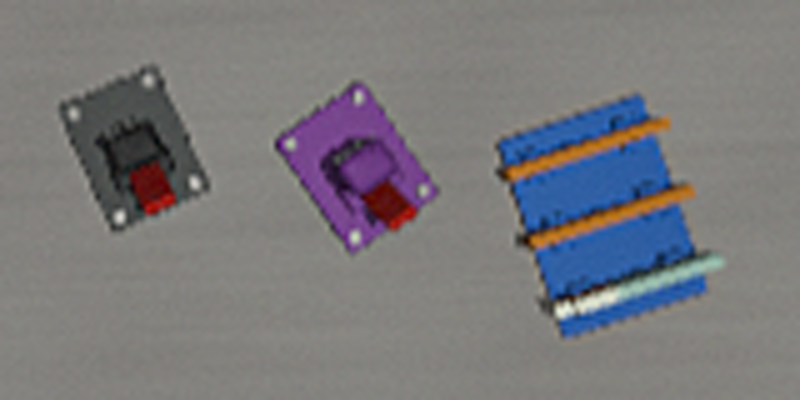

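View pics/c2.png

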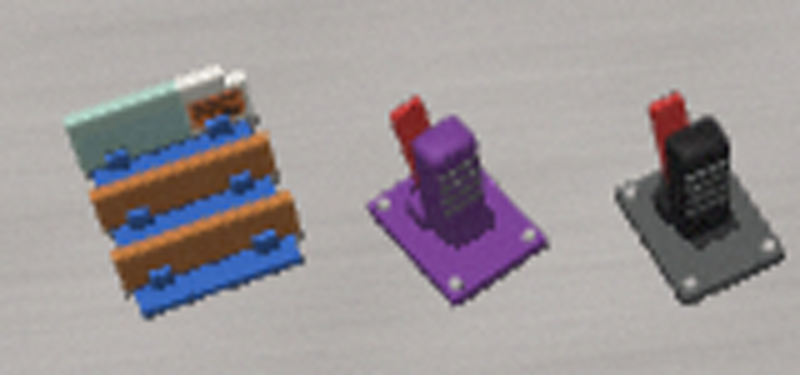

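View pics/c3.png

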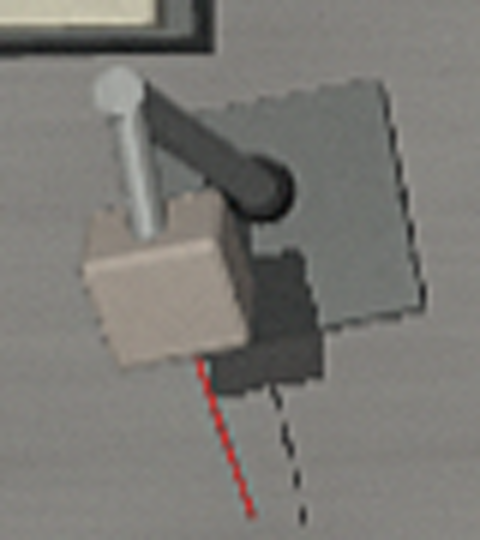

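View pics/c4.png

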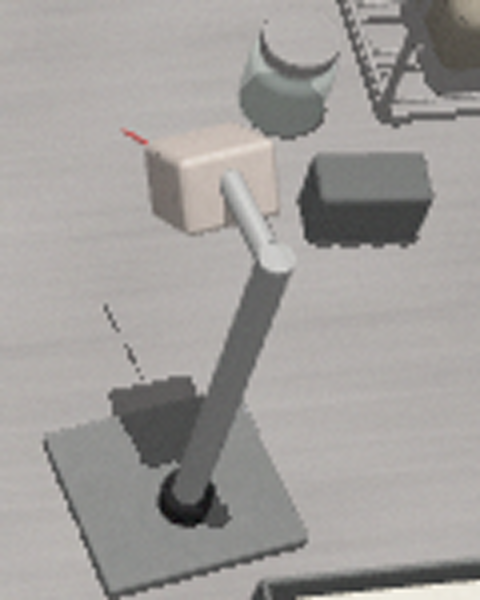

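Run:
```python
from h import *
t=load('top0');s=load('scene0');im=t['img'];hsv=cv2.cvtColor(im,cv2.COLOR_BGR2HSV)
def ang(v): return np.degrees(np.arctan2(v[1],v[0])).round(1)
# rack
m=cv2.inRange(hsv,(100,120,60),(125,255,255)); m[:,465:]=0; m[:,:390]=0
m=cv2.morphologyEx(m,cv2.MORPH_CLOSE,np.ones((9,9)))
pts=cv2.findNonZero(m)[:,0]; b=cv2.boxPoints(cv2.minAreaRect(pts)); X=onplane(t,b,8)
print('rack corners',X.round(1),'sides',np.linalg.norm(np.diff(X,axis=0),axis=1).round(1),'ctr',X.mean(0).round(1)); print([ang(X[i+1]-X[i]) for i in range(3)])
# grip foot: depth based height
def heights(d):
    v,u=np.mgrid[0:480,0:640];uv=np.c_[u.ravel(),v.ravel()];return bydepth(d,uv).reshape(480,640,3)
H=heights(t); print('table z',np.median(H[300:320,200:280,2]))
g=im[240:280,308:345].astype(int)
# grip foot mask: dark & near-grey
val=hsv[...,2]; sat=hsv[...,1]
sub=np.zeros_like(val); sub[238:282,306:346]=1
m=((val<105)&(sub>0)).astype(np.uint8); 
n,l,st,c=cv2.connectedComponentsWithStats(m); k=1+np.argmax(st[1:,4]); m=(l==k).astype(np.uint8)
m=cv2.morphologyEx(m,cv2.MORPH_CLOSE,np.ones((7,7)))
b=cv2.boxPoints(cv2.minAreaRect(cv2.findNonZero(m)[:,0])); print(b)
X=onplane(t,b,10);print('grip foot',X.round(1),np.linalg.norm(np.diff(X,axis=0),axis=1).round(1),'ctr',X.mean(0).round(1),[ang(X[i+1]-X[i]) for i in range(3)])
# grip screws + trigger
for name,uv in dict(sc=[(60/1,0)]).items(): pass
red=(cv2.inRange(hsv,(0,150,80),(6,255,255))|cv2.inRange(hsv,(174,150,80),(180,255,255)))
n,l,st,c=cv2.connectedComponentsWithStats(red)
for i in range(1,n):
    if st[i,4]>5:
        q=np.argwhere(l==i)[:,::-1];h=H[q[:,1],q[:,0]];print('red',c[i].round(1),st[i],np.median(h,0).round(1),h.max(0).round(1),h.min(0).round(1))
# plate points by height
roi=np.zeros((480,640),bool);roi[270:310,400:460]=1
q=np.argwhere(roi&(H[...,2]>48)&(H[...,2]<70))
h=H[q[:,0],q[:,1]];print('plate',len(h),h.mean(0),h.min(0),h.max(0))
# post top
roi[:]=0;roi[240:280,308:345]=1
q=np.argwhere(roi&(H[...,2]>90)&(H[...,2]<110));h=H[q[:,0],q[:,1]];print('post',len(h),h.mean(0),h.min(0),h.max(0))
```

```text
rack corners [[ 513.5 -290.9    8. ]
 [ 542.6 -385.3    8. ]
 [ 415.2 -423.2    8. ]
 [ 386.3 -329.1    8. ]] sides [ 98.8 132.9  98.4] ctr [ 464.4 -357.1    8. ]
[np.float64(-72.9), np.float64(-163.5), np.float64(107.1)]
table z -0.5537147974357595
[[310.63113 250.55165]
 [330.52304 241.90302]
 [341.77902 267.79175]
 [321.88712 276.44037]]
grip foot [[ 5.449e+02 -2.000e-01  1.000e+01]
 [ 5.719e+02 -6.600e+01  1.000e+01]
 [ 4.862e+02 -1.010e+02  1.000e+01]
 [ 4.595e+02 -3.530e+01  1.000e+01]] [71.2 92.5 71. ] ctr [515.6 -50.6  10. ] [np.float64(-67.7), np.float64(-157.8), np.float64(112.2)]
red [213.9 223.5] [213 220   3   8   8] [624.2 261.2 254.7] [646.3 319.5 264.5] [610.4 257.7   2.9]
red [220.1 241.5] [219 238   3   8   8] [573.7 252.9 213.3] [590.  301.1 223.5] [563.9 250.   -4.1]
red [330.2 267.4] [326 263   9  10  55] [489.8 -62.4  69.4] [502.7 -49.6  90.3] [473.3 -74.6   7.7]
red [377.5 270.9] [373 267  10   9  51] [ 474.1 -212.2   68.2] [ 499.   -54.5 1690.2] [ 459.8 -233.4   -1.6]
plate 91 [ 420.64049202 -373.00441572   56.15163642] [ 401.5988739  -424.20598487   48.71513603] [ 458.29194572 -318.23628445   63.48958506]
post 81 [515.37024182 -51.38811805  96.45721154] [480.51054388 -74.36614415  90.04579862] [530.65418855 -34.55946978 104.12069688]
```

Run:
```python
from h import *
t=load('top0');s=load('scene0')
def tri(a,b):
    A=[];B=[]
    M=np.zeros((3,3));v=np.zeros(3);L=[]
    for d,uv in((t,a),(s,b)):
        T=T_wc(d);r=np.r_[slopes(d,uv)[0],1]@T[:3,:3].T;r/=np.linalg.norm(r);c=T[:3,3];Q=np.eye(3)-np.outer(r,r);M+=Q;v+=Q@c;L.append((c,Q))
    x=np.linalg.solve(M,v);return x.round(1),[np.linalg.norm(Q@(x-c)).round(1) for c,Q in L]
# red tip at subpixel
for n,d,roi in(('top',t,(205,215,240,255)),('scene',s,(415,195,430,215))):
    im=d['img'].astype(int);r=im[...,2]-im[...,:2].max(2);x0,y0,x1,y1=roi
    q=np.argwhere(r[y0:y1,x0:x1]>25);print(n,[(int(a[1]+x0),int(a[0]+y0),int(r[a[0]+y0,a[1]+x0])) for a in q])
print('tip',tri((221.5,245.5),(420.3,201.7)))
print('tip onplane206',onplane(t,(221.5,245.5),206),onplane(s,(420.3,201.7),206))
# reader foot
for n,d,cs in(('top',t,[(380/6+180,80/6+160),(423/6+180,310/6+160),(325/6+180,328/6+160)]),('scene',s,[(45/4+390,438/4+170),(118/4+390,592/4+170),(308/4+390,538/4+170)])):
    X=onplane(d,cs,12);print(n,X.round(1),[np.linalg.norm(X[i+1]-X[i]).round(1) for i in(0,1)],[np.degrees(np.arctan2(*(X[i+1]-X[i])[[1,0]])).round(1) for i in(0,1)])
```

```text
top [(212, 219, 27), (212, 220, 29), (213, 220, 103), (213, 221, 142), (213, 222, 111), (213, 223, 37), (214, 223, 120), (214, 224, 129), (214, 225, 88), (215, 225, 47), (214, 226, 36), (215, 226, 137), (215, 227, 133), (215, 228, 75), (216, 228, 39), (215, 229, 32), (216, 229, 140), (216, 230, 140), (216, 231, 73), (217, 231, 51), (217, 232, 142), (217, 233, 139), (217, 234, 55), (218, 234, 59), (218, 235, 146), (218, 236, 144), (218, 237, 35), (219, 237, 68), (219, 238, 127), (219, 239, 119), (219, 240, 35), (220, 240, 104), (220, 241, 121), (220, 242, 87), (220, 243, 36), (221, 243, 137), (221, 244, 144), (221, 245, 82), (222, 245, 44), (222, 246, 30)]
scene [(420, 202, 33), (421, 202, 47), (421, 203, 47), (422, 203, 104), (423, 203, 80), (423, 204, 54), (424, 204, 90), (425, 204, 46), (424, 205, 36), (425, 205, 66), (426, 205, 108)]
tip (array([559.5, 248. , 212.4]), [np.float64(1.3), np.float64(1.3)])
tip onplane206 [[559.9142119  250.66532362 206.        ]] [[554.88563512 248.56639566 206.        ]]
top [[804.2 216.2  12. ]
 [676.9 194.5  12. ]
 [668.2 248.1  12. ]] [np.float64(129.1), np.float64(54.3)] [np.float64(-170.3), np.float64(99.3)]
scene [[683.5 196.2  12. ]
 [807.7 223.7  12. ]
 [781.1 364.   12. ]] [np.float64(127.2), np.float64(142.7)] [np.float64(12.5), np.float64(100.7)]
```

Run:
```python
from h import *
t=load('top0');s=load('scene0')
# edges by fitting foot silhouettes from grey threshold
for n,d,(x0,y0,x1,y1) in(('top',t,(190,165,262,225)),('scene',s,(395,255,475,325))):
    g=cv2.GaussianBlur(cv2.cvtColor(d['img'],cv2.COLOR_BGR2GRAY),(3,3),0)
    sub=g[y0:y1,x0:x1]; print(n,'foot grey',g[205,243] if n=='top' else g[305,455],'table',g[230,255] if n=='top' else g[320,480])
    thr=130 if n=='top' else 140
    print(np.percentile(sub,[5,25,50,75,95]))
    cv2.imwrite('pics/f_'+n+'.png',cv2.resize(sub,None,fx=8,fy=8))
# beam yaw
T=T_wc(t);P=np.array([(213,220.8),(213.9,223.9),(215,227),(216,230),(217,232.7),(218,235.5),(219,238.5),(220,241.2),(221,244)],float)
v=cv2.fitLine(P.astype(np.float32),cv2.DIST_L2,0,0.01,0.01).ravel();print('line',v)
a=np.r_[slopes(t,(v[2]-10*v[0],v[3]-10*v[1]))[0],1]@T[:3,:3].T;b=np.r_[slopes(t,(v[2]+10*v[0],v[3]+10*v[1]))[0],1]@T[:3,:3].T
nrm=np.cross(a,b);nrm/=np.linalg.norm(nrm)
from scipy.optimize import brentq
f=lambda y:nrm@np.array([-np.cos(y)*np.cos(np.radians(40)),-np.sin(y)*np.cos(np.radians(40)),-np.sin(np.radians(40))])
print('beam yaw',np.degrees(brentq(f,-.3,.7)))
```

```text
top foot grey 112 table 129
[ 60. 110. 127. 131. 147.]
scene foot grey 141 table 234
[ 77. 137. 153. 175. 179.]
line [  0.32869226   0.9444371  216.98889    232.62222   ]
beam yaw 9.620265139013153
```

View pics/f_top.png

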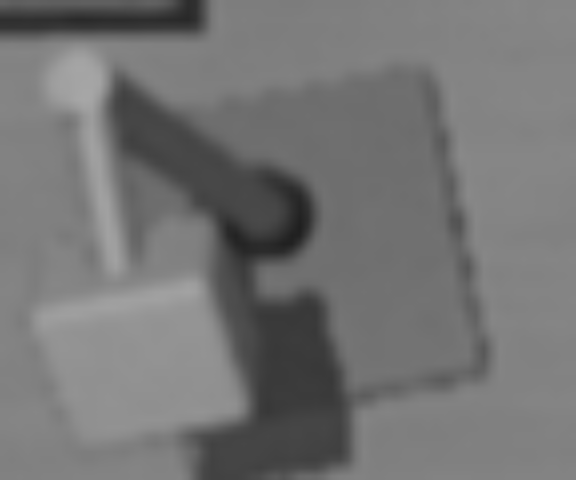

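View pics/f_scene.png

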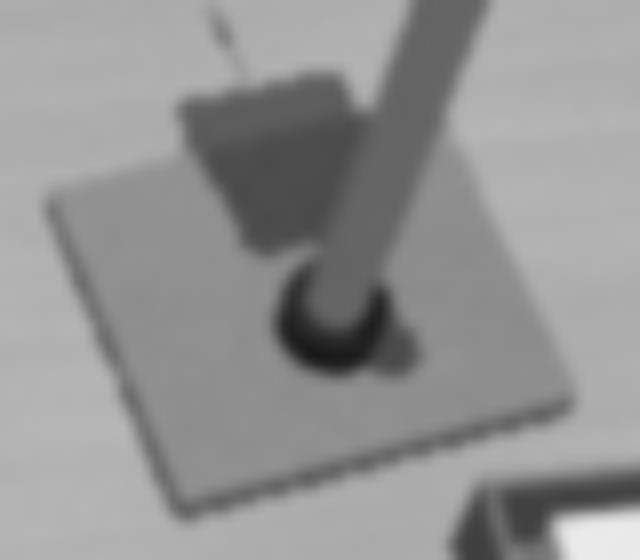

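Run:
```python
from h import *
t=load('top0');s=load('scene0')
for n,d,o,cs in(('top',t,(190,165),[(428,72),(486,375),(355,402),(205,103)]),('scene',s,(395,255),[(50,196),(180,505),(574,396),(455,145)])):
    uv=np.array(cs)/8.+o-.44
    X=onplane(d,uv,12);print(n,X.round(1),[np.linalg.norm(X[i+1]-X[i]).round(1) for i in range(3)],[np.degrees(np.arctan2(*(X[i+1]-X[i])[[1,0]])).round(1) for i in range(3)])
```

```text
top [[803.5 217.1  12. ]
 [677.7 195.1  12. ]
 [667.7 248.9  12. ]
 [792.4 308.7  12. ]] [np.float64(127.7), np.float64(54.6), np.float64(138.3)] [np.float64(-170.1), np.float64(100.5), np.float64(25.6)]
scene [[681.9 195.2  12. ]
 [806.  217.2  12. ]
 [779.5 362.4  12. ]
 [676.6 344.7  12. ]] [np.float64(126.0), np.float64(147.5), np.float64(104.4)] [np.float64(10.1), np.float64(100.3), np.float64(-170.3)]
```

```bash
cat >> h.py <<'E'
def Rt(x,z):
    x=np.array(x,float);x/=np.linalg.norm(x);z=np.array(z,float);z-=x*(x@z);z/=np.linalg.norm(z);return np.c_[x,np.cross(z,x),z]
def delta(P0,Rg,pg):
    d=P0[:3,:3].T@(np.array(pg)-P0[:3,3]);r=R.from_matrix(P0[:3,:3].T@Rg).as_rotvec(degrees=True)
    return np.r_[d/500,r/45].round(4),np.linalg.norm(d).round(1),np.linalg.norm(r).round(1)
def ca(a): a=np.radians(a);return np.array([np.cos(a),np.sin(a),0])
E
python3 - <<'E'
from h import *
P=pose(bot.observe());print(P.round(3))
print('z ang',np.degrees(np.arctan2(P[1,2],P[0,2])))
for a in(22.3,202.3):
    Rg=Rt([0,0,-1],ca(a)); print(a,delta(P,Rg,[511,-52.5,170]))
s=load('scene0');print('column',onplane(s,(335/8+395-.44,318/8+255-.44),14))
E
```

```text
[[-0.00000e+00  9.62000e-01  2.71000e-01  1.62761e+02]
 [ 1.00000e-03  2.71000e-01 -9.62000e-01 -5.77061e+02]
 [-1.00000e+00  0.00000e+00 -1.00000e-03  2.17825e+02]
 [ 0.00000e+00  0.00000e+00  0.00000e+00  1.00000e+00]]
z ang -74.25660222252051
22.3 (array([ 9.7000e-02,  9.5500e-01, -8.2070e-01, -2.1457e+00, -1.2000e-03,
       -1.7000e-03]), np.float64(631.4), np.float64(96.6))
202.3 (array([ 9.7000e-02,  9.5500e-01, -8.2070e-01,  1.8543e+00, -1.6000e-03,
        1.1000e-03]), np.float64(631.4), np.float64(83.4))
column [[741.81389404 285.57202286  14.        ]]
```

>>> {"method": "drive_tool", "body": {"deltas": [[0, 0.05, -0.04, -0.1, 0, 0], [0, 0.1, -0.09, -0.2, 0, 0], [0, 0.16, -0.14, -0.3, 0, 0], [0.01, 0.22, -0.19, -0.4, 0, 0], [0.02, 0.28, -0.24, -0.5, 0, 0], [0.03, 0.34, -0.29, -0.6, 0, 0], [0.04, 0.4, -0.34, -0.7, 0, 0], [0.05, 0.46, -0.4, -0.8, 0, 0], [0.05, 0.52, -0.45, -0.9, 0, 0], [0.05, 0.58, -0.5, -1, 0, 0]]}}

```text
time_s: 1.15
eef_pos: [374.5, -256.5, 193.2]
tool_rot: [0.684, 0.178, 0.685, -0.177]
ft_force: [-0.5, -0.2, 0.1]
grip_width: 0.999
```

Run:
```python
from h import *
P=pose(bot.observe())
print(P[:3,3],delta(P,Rt([0,0,-1],ca(22.3)),[495,-55,170]))
```

```text
[ 374.46417506 -256.48104059  193.2471396 ] (array([ 4.6500e-02,  4.6930e-01,  1.4900e-02, -1.1417e+00, -5.0000e-04,
       -4.0000e-04]), np.float64(235.9), np.float64(51.4))
```

>>> {"method": "drive_tool", "body": {"deltas": [[0, 0.05, 0, -0.1, 0, 0], [0.01, 0.1, 0, -0.2, 0, 0], [0.01, 0.15, 0, -0.3, 0, 0], [0.02, 0.2, 0, -0.42, 0, 0], [0.02, 0.25, 0.01, -0.55, 0, 0], [0.03, 0.3, 0.01, -0.7, 0, 0], [0.04, 0.36, 0.01, -0.85, 0, 0], [0.04, 0.42, 0.01, -1, 0, 0], [0.045, 0.47, 0.015, -1, 0, 0], [0.045, 0.47, 0.015, -1, 0, 0]]}}

```text
time_s: 2.15
eef_pos: [496.2, -54.5, 170.5]
tool_rot: [0.7, -0.097, 0.7, 0.098]
ft_force: [0.1, -0.9, -0.4]
grip_width: 0.997
```

Run:
```python
from h import *
P=pose(bot.observe())
np.save('pics/P1.npy',P)
save('wrist','w1');print(P[:3,3],np.degrees(np.arctan2(P[1,2],P[0,2])))
```

```text
[496.15367842 -54.48591196 170.50725234] 15.904074873773038
```

View pics/w1.png

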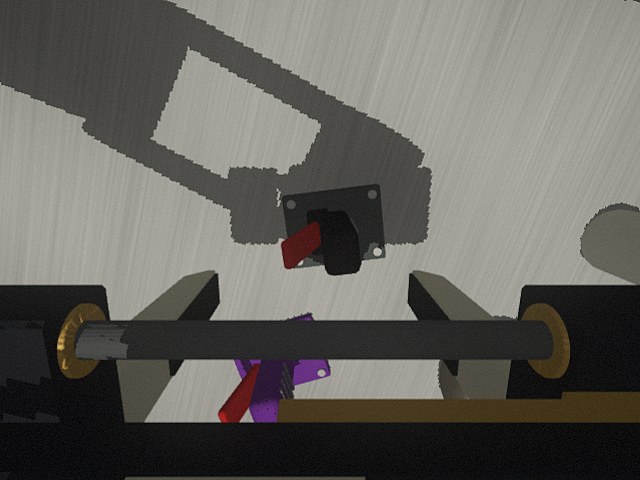

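Run:
```python
from h import *
d=load('w1');P=np.load('pics/P1.npy')
X=onplane(d,[(282,195),(380,184),(386,257)],10,P);print(X.round(1),np.linalg.norm(np.diff(X,axis=0),axis=1),[np.degrees(np.arctan2(*(X[i+1]-X[i])[[1,0]])).round(1) for i in(0,1)]);print('ctr',(X[0]+X[2])/2)
S=onplane(d,[(291,204),(372,195),(377,252)],10,P);print('screw ctr',(S[0]+S[2])/2,[np.degrees(np.arctan2(*(S[i+1]-S[i])[[1,0]])).round(1) for i in(0,1)])
print('tcp px',proj(d,P[:3,3],P))
crop('w1',265,175,140,110,'w1c')
```

```text
[[460.9 -36.2  10. ]
 [543.1  -2.6  10. ]
 [570.  -65.9  10. ]] [88.79626302 68.84955894] [np.float64(22.2), np.float64(-67.0)]
ctr [515.45058166 -51.03531809  10.        ]
screw ctr [515.58062039 -52.71023105  10.        ] [np.float64(22.2), np.float64(-67.0)]
tcp px [[314.44026504 289.07648474]]
```

View pics/w1c.png

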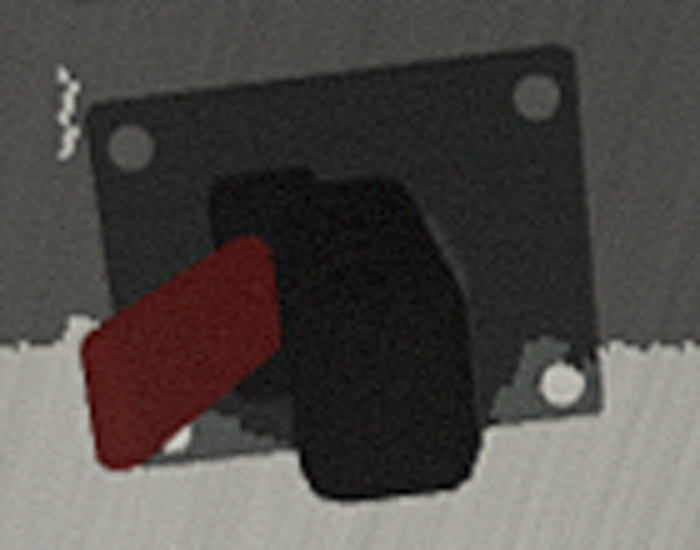

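Run:
```python
from h import *
d=load('w1');P=np.load('pics/P1.npy');t=load('top0')
c=np.array([515.5,-51.3,0]);gx=ca(22.4);gy=ca(112.4)
for z in(98,):
  for a in(-13,13):
    for b in(-17,17):
      X=c+a*gx+b*gy+[0,0,z]; print(a,b,((proj(d,X,P)[0]-[265,175])*5).round(),((proj(t,X)[0]-[300,230])*5).round())
X=c-39*gx+[0,0,70];print('pad',((proj(d,X,P)[0]-[265,175])*5).round())
im=cv2.imread('pics/w1c.png')
# trigger pad outer corners by z
for uv in((82,345),(110,468)):
  for z in(70,85,95):
    X=onplane(d,np.array(uv)/5.+[265,175],z,P)[0]-c;print(uv,z,(X@gx).round(1),(X@gy).round(1))
im=cv2.imread('pics/w1c.png');im=np.clip(im.astype(float)*3,0,255).astype(np.uint8);cv2.imwrite('pics/w1d.png',im)
```

```text
-13 -17 [307. 516.] [165. 153.]
-13 17 [280. 280.] [115. 175.]
13 -17 [492. 496.] [148. 114.]
13 17 [472. 259.] [ 98. 136.]
pad [119. 368.]
(82, 345) 70 -44.2 4.2
(82, 345) 85 -42.4 7.9
(82, 345) 95 -41.2 10.3
(110, 468) 70 -42.6 -15.8
(110, 468) 85 -40.8 -11.0
(110, 468) 95 -39.7 -7.8
```

View pics/w1d.png

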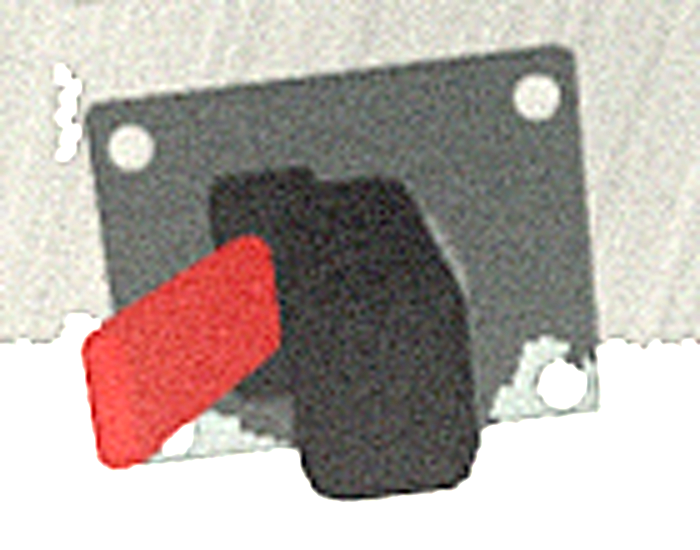

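Run:
```python
from h import *
P=pose(bot.observe());c=np.array([515.5,-51.3,0]);gx=ca(22.4)
for o,z in((-10,170),(-10,52),(-4.5,52)):
  p=c+o*gx;p[2]=z;print(delta(P,Rt([0,0,-1],gx),p))
```

```text
(array([ 0.0012, -0.0047,  0.0211, -0.145 , -0.0013, -0.0007]), np.float64(10.8), np.float64(6.5))
(array([ 0.2372, -0.0048,  0.0213, -0.145 , -0.0013, -0.0007]), np.float64(119.1), np.float64(6.5))
(array([ 0.2372, -0.0036,  0.0322, -0.145 , -0.0013, -0.0007]), np.float64(119.7), np.float64(6.5))
```

>>> {"method": "drive_tool", "body": {"deltas": [[0, -0.004, 0.015, -0.07, 0, 0], [0.01, -0.005, 0.021, -0.145, 0, 0], [0.05, -0.005, 0.021, -0.145, 0, 0], [0.1, -0.005, 0.021, -0.145, 0, 0], [0.15, -0.005, 0.021, -0.145, 0, 0], [0.19, -0.005, 0.021, -0.145, 0, 0], [0.22, -0.005, 0.021, -0.145, 0, 0], [0.237, -0.005, 0.022, -0.145, 0, 0], [0.237, -0.004, 0.028, -0.145, 0, 0], [0.237, -0.004, 0.032, -0.145, 0, 0]]}}

```text
time_s: 3.2
eef_pos: [512.2, -54.6, 53.5]
tool_rot: [0.694, -0.137, 0.693, 0.136]
ft_force: [0.1, 0.2, -0.5]
grip_width: 0.997
```

Run:
```python
from h import *
o=bot.observe();P=pose(o);c=np.array([515.5,-51.3,0]);gx=ca(22.4)
print(P[:3,3],(P[:3,3]-c)@gx,(P[:3,3]-c)@ca(112.4),np.degrees(np.arctan2(P[1,2],P[0,2])),o['ft_force'])
save('wrist','w2');np.save('pics/P2.npy',P)
```

```text
[512.20632333 -54.61193997  53.47094171] -4.307237909762682 -1.806918353184433 22.2541539806228 [ 0.1113236   0.21387384 -0.51587507]
```

View pics/w2.png

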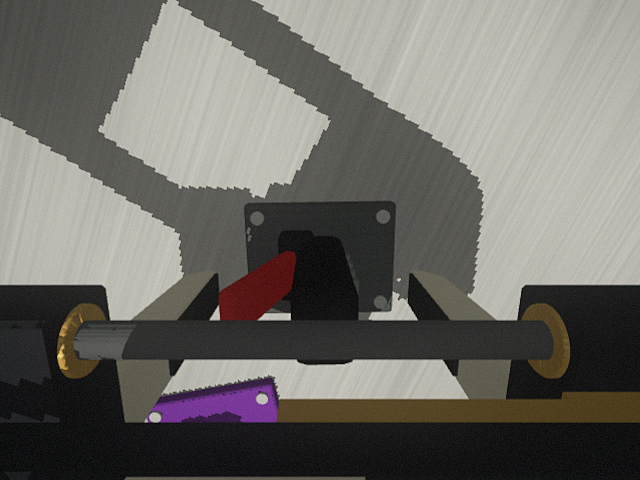

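>>> {"method": "drive_tool", "body": {"claw": 20, "deltas": [[0, 0, 0, 0, 0, 0], [0, 0, 0, 0, 0, 0], [0, 0, 0, 0, 0, 0], [0, 0, 0, 0, 0, 0], [0, 0, 0, 0, 0, 0], [0, 0, 0, 0, 0, 0], [0, 0, 0, 0, 0, 0], [0, 0, 0, 0, 0, 0], [0, 0, 0, 0, 0, 0], [0, 0, 0, 0, 0, 0]]}}

```text
time_s: 4.25
eef_pos: [511.6, -54.3, 52.6]
tool_rot: [0.694, -0.137, 0.694, 0.137]
ft_force: [0.9, -0.3, -1.4]
grip_width: 0.382
```

Run:
```python
from h import *
o=bot.observe();P=pose(o);c=np.array([515.5,-51.3,0]);gx=ca(22.4)
print(P[:3,3],(P[:3,3]-c)@gx,o['grip_width']*93,o['ft_force'],o['ft_force']@gx)
save('wrist','w3')
```

```text
[511.61087945 -54.32662232  52.59489763] -4.749027083768713 35.56920269403908 [ 0.86088024 -0.2782771  -1.40877421] 0.6898802560264476
```

View pics/w3.png

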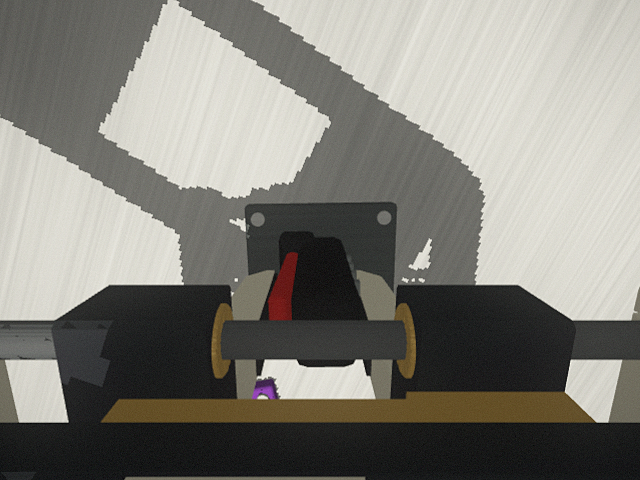

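The trigger is upright against the post (red at 285,285), and the opening of 35.6 mm matches the given 36 mm, so it is fully squeezed. Next I open the fingers and rise.

>>> {"method": "drive_tool", "body": {"claw": 93, "deltas": [[0, 0, 0, 0, 0, 0], [0, 0, 0, 0, 0, 0], [0, 0, 0, 0, 0, 0], [0, 0, 0, 0, 0, 0], [0, 0, 0, 0, 0, 0], [0, 0, 0, 0, 0, 0], [-0.05, 0, 0, 0, 0, 0], [-0.13, 0, 0, 0, 0, 0], [-0.2, 0, 0, 0, 0, 0], [-0.25, 0, 0, 0, 0, 0]]}}

```text
time_s: 5.3
eef_pos: [513.3, -54.4, 181.5]
tool_rot: [0.696, -0.137, 0.692, 0.136]
ft_force: [0.3, -1.1, -0.3]
grip_width: 1.0
```

Run:
```python
from h import *
o=bot.observe();P=pose(o);np.save('pics/P4.npy',P);print(P[:3,3],o['grip_width'])
save('wrist','w4');save('top','t4')
# rack/plate goal estimate
t=load('top0')
rx=ca(107.1);c=np.array([464.4,-357.1,0])
# plate frame from rack: slot y: rack with x along 107.1, y along 197.1 -> plate slot y=+46
pc=c+46*ca(197.1);print('plate ctr est',pc)
q=np.array([(552/5+300,310/5+230),(724/5+300,262/5+230)])-.4
X=onplane(t,q,58);print('plate ends',X,np.linalg.norm(X[1]-X[0]),X.mean(0),np.degrees(np.arctan2(*(X[0]-X[1])[[1,0]])))
```

```text
[513.31319439 -54.37684277 181.46282408] 0.9995675293968819
plate ctr est [ 420.43352132 -370.62585496    0.        ]
plate ends [[ 406.54051634 -314.2123459    58.        ]
 [ 434.53673095 -424.20669768   58.        ]] 113.50130155577638 [ 420.53862364 -369.20952179   58.        ] 104.27994724980486
```

View pics/w4.png

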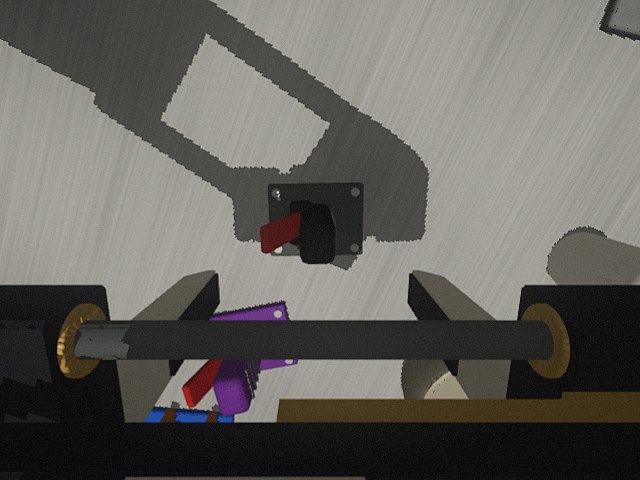

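Run:
```python
from h import *
P=pose(bot.observe())
print(delta(P,Rt([0,0,-1],ca(17.)),[432,-430,185]))
```

```text
(array([-0.0036, -0.6314, -0.4384,  0.1174,  0.0115,  0.0062]), np.float64(384.3), np.float64(5.3))
```

>>> {"method": "drive_tool", "body": {"deltas": [[0, -0.06, -0.04, 0.02, 0, 0], [0, -0.13, -0.09, 0.04, 0, 0], [0, -0.2, -0.14, 0.06, 0, 0], [0, -0.27, -0.19, 0.08, 0.01, 0], [0, -0.34, -0.24, 0.1, 0.01, 0], [0, -0.41, -0.29, 0.117, 0.01, 0], [0, -0.48, -0.34, 0.117, 0.01, 0], [0, -0.55, -0.39, 0.117, 0.01, 0.005], [0, -0.61, -0.425, 0.117, 0.01, 0.005], [-0.003, -0.63, -0.438, 0.117, 0.01, 0.005]]}}

```text
time_s: 6.4
eef_pos: [427.1, -431.8, 178.1]
tool_rot: [0.696, -0.103, 0.703, 0.104]
ft_force: [-0.6, 1.4, -0.0]
grip_width: 1.001
```

>>> {"method": "drive_tool", "body": {"deltas": [[0, 0, 0, 0, 0, 0], [0, 0, 0, 0, 0, 0], [0, 0, 0, 0, 0, 0], [0, 0, 0, 0, 0, 0], [0, 0, 0, 0, 0, 0], [0, 0, 0, 0, 0, 0], [0, 0, 0, 0, 0, 0], [0, 0, 0, 0, 0, 0], [0, 0, 0, 0, 0, 0], [0, 0, 0, 0, 0, 0]]}}

```text
time_s: 7.4
eef_pos: [428.1, -428.9, 179.1]
tool_rot: [0.696, -0.104, 0.702, 0.105]
ft_force: [-0.6, 0.4, -0.3]
grip_width: 1.0
```

Run:
```python
from h import *
o=bot.observe();P=pose(o);np.save('pics/P5.npy',P);print(P.round(3))
save('wrist','w5')
```

```text
[[-9.00000e-03 -2.92000e-01  9.56000e-01  4.28114e+02]
 [ 1.00000e-03  9.56000e-01  2.92000e-01 -4.28943e+02]
 [-1.00000e+00  4.00000e-03 -8.00000e-03  1.79124e+02]
 [ 0.00000e+00  0.00000e+00  0.00000e+00  1.00000e+00]]
```

View pics/w5.png

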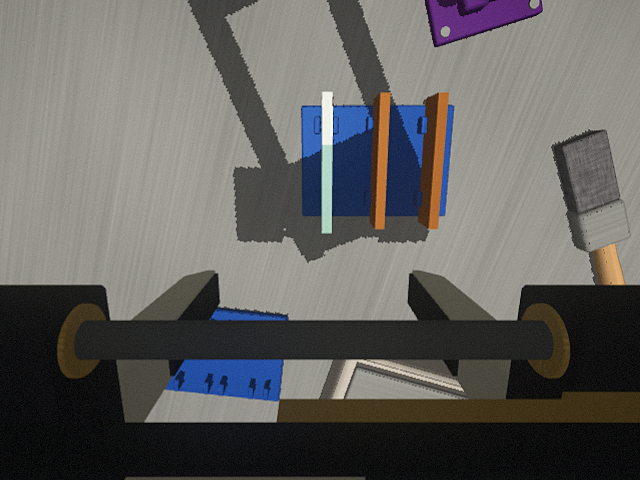

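Run:
```python
from h import *
d=load('w5');P=np.load('pics/P5.npy')
im=d['img'].astype(int);hsv=cv2.cvtColor(d['img'],cv2.COLOR_BGR2HSV)
print(d['img'][120,320:338].tolist()); print(d['img'][200,316:338].tolist())
# green/white plate mask
roi=np.zeros((480,640),bool);roi[85:240,312:345]=1
m=roi&(im[...,1]>165)&(im[...,1]>=im[...,2]-5)
m=m.astype(np.uint8);n,l,st,c=cv2.connectedComponentsWithStats(m);k=1+np.argmax(st[1:,4]);q=np.argwhere(l==k)[:,::-1].astype(np.float32)
print(st[k]);r=cv2.minAreaRect(q);print(r)
v=cv2.fitLine(q,cv2.DIST_L2,0,.01,.01).ravel();print(v)
for z in(58,):
  a=(v[2]+(92-v[3])*v[0]/v[1],92);b=(v[2]+(234-v[3])*v[0]/v[1],234);e=(v[2]+(145.5-v[3])*v[0]/v[1],145.5)
  X=onplane(d,[a,b,e],z,P);print(X.round(1),'len',np.linalg.norm(X[0]-X[1]),'clear',np.linalg.norm(X[2]-X[1]),'ang',np.degrees(np.arctan2(*(X[0]-X[1])[[1,0]])))
  u=(X[0]-X[1]);u/=np.linalg.norm(u);print('ctr from clear end',X[1]+55*u,'from border',X[2]-15*u,'mid',(X[0]+X[1])/2)
crop('w5',290,80,170,165,'w5c',4)
```

```text
[[129, 64, 32], [158, 122, 101], [195, 218, 219], [242, 251, 250], [235, 242, 241], [232, 240, 238], [233, 241, 239], [233, 242, 240], [233, 242, 239], [233, 242, 240], [232, 241, 241], [240, 250, 250], [221, 242, 242], [130, 48, 8], [190, 104, 51], [180, 101, 50], [184, 102, 55], [159, 80, 42]]
[[80, 46, 25], [81, 47, 27], [77, 39, 26], [78, 38, 22], [65, 35, 17], [102, 100, 76], [187, 205, 170], [204, 218, 181], [200, 211, 176], [199, 215, 176], [198, 216, 177], [199, 213, 178], [193, 210, 174], [198, 213, 178], [204, 223, 185], [185, 201, 163], [85, 52, 33], [77, 37, 22], [76, 37, 19], [77, 43, 25], [74, 40, 24], [74, 43, 27]]
[ 322   91   11  142 1463]
((326.9999694824219, 161.49996948242188), (9.999998092651367, 140.99996948242188), 0.0)
[ 3.7197543e-03 -9.9999309e-01  3.2666165e+02  1.6033424e+02]
[[ 404.7 -322.3   58. ]
 [ 436.8 -425.9   58. ]
 [ 416.1 -359.1   58. ]] len 108.51807739428129 clear 69.91284134108038 ang 107.21434149706107
ctr from clear end [ 420.48990052 -373.38253666   58.        ] from border [ 420.51629796 -373.46560414   58.        ] mid [ 420.70918591 -374.09030609   58.        ]
```

View pics/w5c.png

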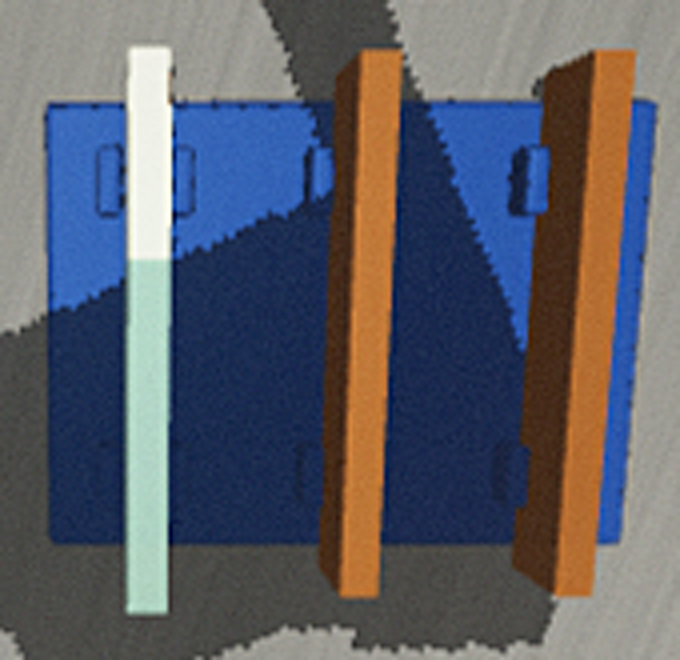

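Run:
```python
from h import *
P=pose(bot.observe())
for z in(180,75,27): print(delta(P,Rt([0,0,-1],ca(17.2)),[430.9,-406.8,z]))
```

```text
(array([-0.0018,  0.0408,  0.0183, -0.0045, -0.0102, -0.0046]), np.float64(22.4), np.float64(0.5))
(array([ 0.2082,  0.04  ,  0.02  , -0.0045, -0.0102, -0.0046]), np.float64(106.5), np.float64(0.5))
(array([ 0.3042,  0.0397,  0.0207, -0.0045, -0.0102, -0.0046]), np.float64(153.7), np.float64(0.5))
```

>>> {"method": "drive_tool", "body": {"claw": 30, "deltas": [[0, 0.02, 0.01, 0, 0, 0], [0, 0.04, 0.019, -0.005, -0.01, -0.005], [0.03, 0.04, 0.02, -0.005, -0.01, -0.005], [0.08, 0.04, 0.02, -0.005, -0.01, -0.005], [0.13, 0.04, 0.02, -0.005, -0.01, -0.005], [0.17, 0.04, 0.02, -0.005, -0.01, -0.005], [0.18, 0.04, 0.02, -0.005, -0.01, -0.005], [0.18, 0.04, 0.02, -0.005, -0.01, -0.005], [0.18, 0.04, 0.02, -0.005, -0.01, -0.005], [0.18, 0.04, 0.02, -0.005, -0.01, -0.005]]}}

```text
time_s: 8.45
eef_pos: [431.8, -407.5, 90.7]
tool_rot: [0.7, -0.107, 0.699, 0.105]
ft_force: [0.6, -0.2, 1.1]
grip_width: 0.326
```

Run:
```python
from h import *
P=pose(bot.observe());np.save('pics/P6.npy',P);save('wrist','w6');print(P[:3,3])
print(delta(P,Rt([0,0,-1],ca(17.2)),[430.9,-406.8,27]))
d=load('w6');print('expected plate top pts',proj(d,[np.array([420.5,-373.4,58])+x*ca(107.2) for x in(55,15,-20)],P))
```

```text
[ 431.82488844 -407.52921823   90.66500468]
(array([ 0.1273,  0.0023, -0.0014,  0.0008,  0.0011,  0.0033]), np.float64(63.7), np.float64(0.2))
expected plate top pts [[312.81966439 100.40709812]
 [312.88107102 178.68481307]
 [312.93002613 241.12933451]]
```

View pics/w6.png

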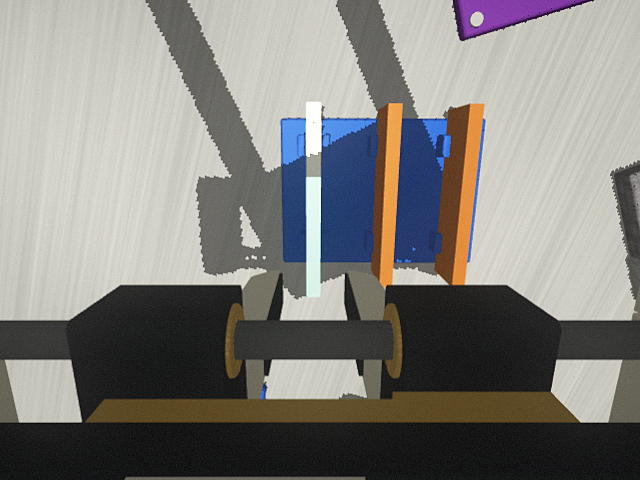

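>>> {"method": "drive_tool", "body": {"deltas": [[0.03, 0.002, 0, 0, 0, 0], [0.06, 0.002, -0.001, 0, 0, 0], [0.09, 0.002, -0.001, 0, 0, 0], [0.11, 0.002, -0.001, 0, 0, 0], [0.12, 0.002, -0.001, 0, 0, 0], [0.127, 0.002, -0.001, 0, 0, 0], [0.127, 0.002, -0.001, 0, 0, 0], [0.127, 0.002, -0.001, 0, 0, 0], [0.127, 0.002, -0.001, 0, 0, 0], [0.127, 0.002, -0.001, 0, 0, 0]]}}

```text
time_s: 9.5
eef_pos: [430.6, -406.3, 26.3]
tool_rot: [0.699, -0.106, 0.699, 0.105]
ft_force: [-0.4, -0.4, -0.1]
grip_width: 0.321
```

>>> {"method": "drive_tool", "body": {"claw": 0, "deltas": [[0, 0, 0, 0, 0, 0], [0, 0, 0, 0, 0, 0], [0, 0, 0, 0, 0, 0], [0, 0, 0, 0, 0, 0], [0, 0, 0, 0, 0, 0], [0, 0, 0, 0, 0, 0], [0, 0, 0, 0, 0, 0], [0, 0, 0, 0, 0, 0], [0, 0, 0, 0, 0, 0], [0, 0, 0, 0, 0, 0]]}}

```text
time_s: 10.5
eef_pos: [430.3, -406.0, 25.7]
tool_rot: [0.699, -0.106, 0.699, 0.106]
ft_force: [-0.4, 0.5, 0.7]
grip_width: 0.081
```

Run:
```python
from h import *
o=bot.observe();P=pose(o);np.save('pics/P7.npy',P);save('wrist','w7');print(P.round(3),o['grip_width']*93,o['ft_force'])
```

```text
[[ 0.00000e+00 -2.96000e-01  9.55000e-01  4.30343e+02]
 [-0.00000e+00  9.55000e-01  2.96000e-01 -4.05999e+02]
 [-1.00000e+00 -0.00000e+00 -0.00000e+00  2.56970e+01]
 [ 0.00000e+00  0.00000e+00  0.00000e+00  1.00000e+00]] 7.541696585217969 [-0.37412052  0.54187068  0.66910731]
```

View pics/w7.png

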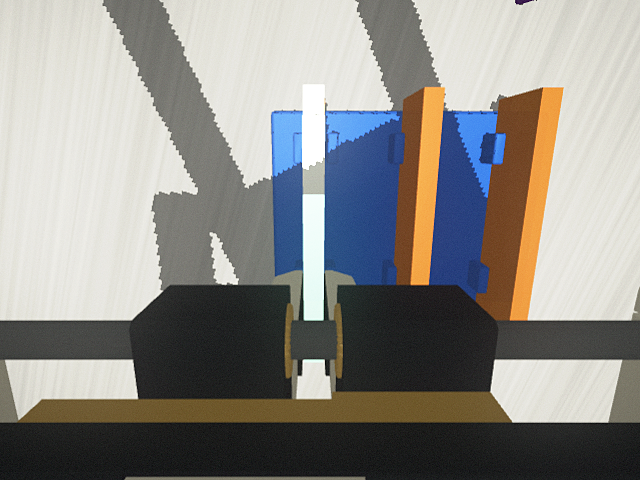

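Run:
```python
from h import *
d=load('w7');P=np.load('pics/P7.npy')
crop('w7',290,75,50,130,'w7c',4)
print(d['img'][186:200,313].tolist(),d['img'][80:92,313].tolist())
for row in (100,150,180,210,250): 
    r=d['img'][row,290:340].max(1) if 0 else d['img'][row,290:340,2].astype(int); w=np.where(r>170)[0]+290; print(row,w.min() if len(w) else 0,w.max() if len(w) else 0)
X=onplane(d,[(313.5,85),(313.5,194),(313.5,360)],58,P);Y=(X-P[:3,3])@P[:3,:3];print(Y.round(2))
```

```text
[[176, 186, 183], [173, 186, 183], [176, 188, 185], [178, 190, 186], [177, 187, 187], [175, 187, 185], [172, 187, 184], [169, 182, 185], [234, 242, 225], [255, 255, 247], [253, 255, 247], [251, 254, 245], [252, 254, 246], [252, 254, 245]] [[227, 233, 233], [228, 233, 234], [227, 232, 232], [222, 229, 229], [247, 251, 251], [255, 255, 255], [255, 255, 255], [255, 255, 255], [255, 255, 255], [255, 255, 255], [255, 255, 255], [255, 255, 255]]
100 290 339
150 302 324
180 303 323
210 303 323
250 303 323
[[-32.34  87.63  -0.38]
 [-32.32  50.18  -0.42]
 [-32.29 -18.47  -0.49]]
```

View pics/w7c.png

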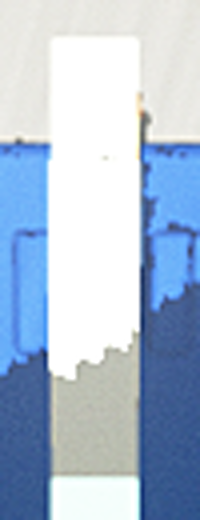

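>>> {"method": "drive_tool", "body": {"deltas": [[-0.01, 0, 0, 0, 0, 0], [-0.03, 0, 0, 0, 0, 0], [-0.06, 0, 0, 0, 0, 0], [-0.1, 0, 0, 0, 0, 0], [-0.15, 0, 0, 0, 0, 0], [-0.2, 0, 0, 0, 0, 0], [-0.25, 0, 0, 0, 0, 0], [-0.29, 0, 0, 0, 0, 0], [-0.32, 0, 0, 0, 0, 0], [-0.33, 0, 0, 0, 0, 0]]}}

```text
time_s: 11.55
eef_pos: [431.1, -406.8, 193.8]
tool_rot: [0.7, -0.107, 0.698, 0.105]
ft_force: [0.6, -0.1, -0.1]
grip_width: 0.085
```

```bash
cat >> h.py <<'E'
TIP=np.array([558,249.5,206.]);YAW=10.0
def goal(tip,yaw,off=0,f=(-7.3,70,0),tilt=40):
    xr=ca(yaw);s,c=np.sin(np.radians(tilt)),np.cos(np.radians(tilt));z=np.array([0,0,1.])
    Rg=Rt(s*xr-c*z,c*xr+s*z);return Rg,tip-off*Rg[:,2]-Rg@np.array(f)
E
python3 - <<'E'
from h import *
o=bot.observe();P=pose(o);print(P[:3,3],o['grip_width']*93)
save('wrist','w8');save('scene','s8')
Rg,pg=goal(TIP,YAW,60);print(pg,delta(P,Rg,pg))
# intermediate: half
E
```

```text
[ 431.10111187 -406.80716302  193.80072174] 7.863301194230641
[529.51204425 173.39694194 161.84061898] (array([ 0.0604,  1.0503,  0.5316,  0.1558, -0.8855, -0.0512]), np.float64(589.4), np.float64(40.5))
```

View pics/w8.png

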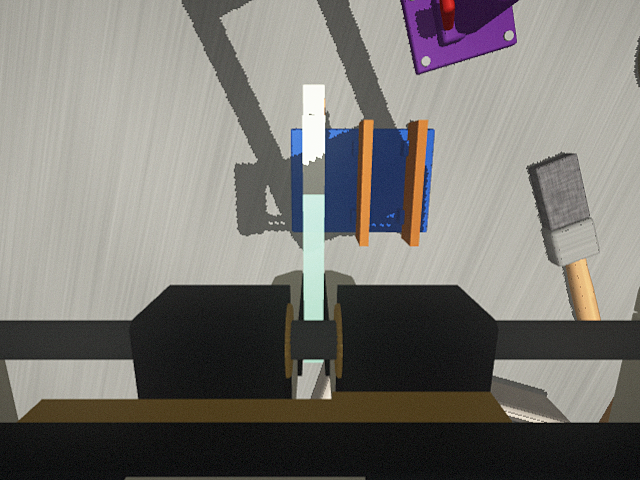

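View pics/s8.png

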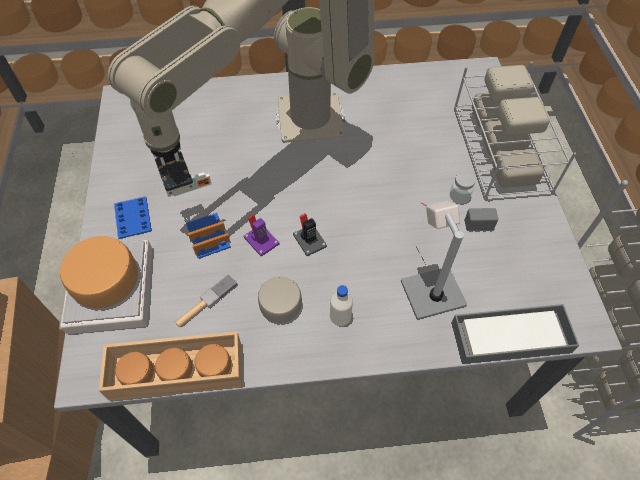

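>>> {"method": "drive_tool", "body": {"deltas": [[0, 0.03, 0.015, 0, -0.02, 0], [0, 0.07, 0.04, 0.01, -0.06, 0], [0, 0.13, 0.07, 0.02, -0.1, 0], [0, 0.19, 0.1, 0.03, -0.15, -0.01], [0, 0.25, 0.13, 0.04, -0.2, -0.01], [0, 0.31, 0.16, 0.05, -0.25, -0.01], [0, 0.37, 0.19, 0.06, -0.3, -0.02], [0, 0.43, 0.22, 0.07, -0.35, -0.02], [0, 0.49, 0.25, 0.08, -0.4, -0.02], [0, 0.53, 0.27, 0.08, -0.44, -0.025]]}}

```text
time_s: 12.65
eef_pos: [480.0, -110.6, 188.7]
tool_rot: [0.813, -0.07, 0.571, 0.094]
ft_force: [-0.1, 0.3, -0.3]
grip_width: 0.083
```

Run:
```python
from h import *
o=bot.observe();P=pose(o);print(P[:3,3],o['grip_width']*93)
Rg,pg=goal(TIP,YAW,60);print(pg,delta(P,Rg,pg))
```

```text
[ 479.95671483 -110.58438591  188.66743657] 7.695306383467622
[529.51204425 173.39694194 161.84061898] (array([ 0.1249,  0.5294,  0.1987,  0.0724, -0.4486, -0.0321]), np.float64(289.5), np.float64(20.5))
```

>>> {"method": "drive_tool", "body": {"deltas": [[0.01, 0.06, 0.02, 0.01, -0.05, 0], [0.02, 0.12, 0.04, 0.02, -0.1, -0.01], [0.03, 0.18, 0.06, 0.03, -0.15, -0.01], [0.05, 0.24, 0.09, 0.04, -0.2, -0.01], [0.06, 0.3, 0.11, 0.05, -0.26, -0.02], [0.08, 0.36, 0.13, 0.06, -0.32, -0.02], [0.1, 0.42, 0.15, 0.07, -0.38, -0.03], [0.11, 0.48, 0.18, 0.072, -0.42, -0.03], [0.12, 0.52, 0.195, 0.072, -0.448, -0.032], [0.125, 0.529, 0.199, 0.072, -0.449, -0.032]]}}

```text
time_s: 13.65
eef_pos: [528.9, 173.0, 160.3]
tool_rot: [0.902, -0.039, 0.422, 0.08]
ft_force: [-0.4, 0.3, -1.1]
grip_width: 0.083
```

>>> {"method": "drive_tool", "body": {"deltas": [[0, 0, 0, 0, 0, 0], [0, 0, 0, 0, 0, 0], [0, 0, 0, 0, 0, 0], [0, 0, 0, 0, 0, 0], [0, 0, 0, 0, 0, 0], [0, 0, 0, 0, 0, 0], [0, 0, 0, 0, 0, 0], [0, 0, 0, 0, 0, 0], [0, 0, 0, 0, 0, 0], [0, 0, 0, 0, 0, 0]]}}

```text
time_s: 14.65
eef_pos: [530.6, 171.0, 163.1]
tool_rot: [0.903, -0.038, 0.421, 0.079]
ft_force: [0.3, -1.0, -0.5]
grip_width: 0.081
```

Run:
```python
from h import *
o=bot.observe();P=pose(o);np.save('pics/P9.npy',P);print(P[:3,3],o['grip_width']*93,o['joint_pos'])
Rg,pg=goal(TIP,YAW,60);print(pg,delta(P,Rg,pg))
d=save('wrist','w9');save('top','t9');save('scene','s9');print('tip exp px',proj(d,[TIP,TIP+30*Rg[:,2]],P))
```

```text
[530.60653601 171.00052382 163.05668116] 7.5677244572367535 [ 0.25699735 -0.62943996  2.38915233 -0.08654406  0.68667758  0.12850896]
[529.51204425 173.39694194 161.84061898] (array([ 0.001 ,  0.0051, -0.0026,  0.0021,  0.0009,  0.0023]), np.float64(2.9), np.float64(0.1))
tip exp px [[454.40183514 133.77815685]
 [525.21197709 133.79777816]]
```

View pics/w9.png

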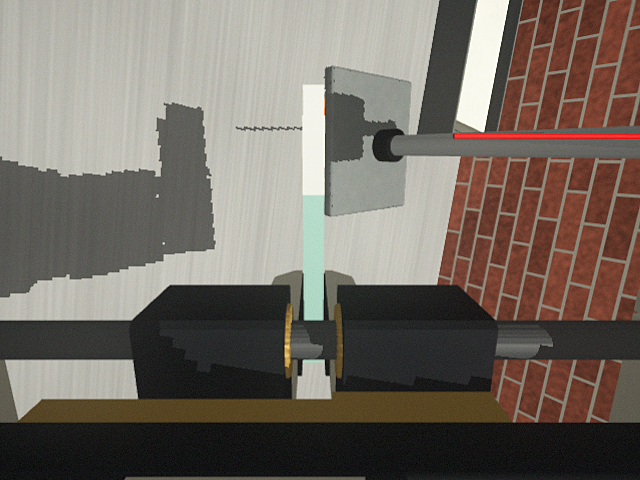

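View pics/s9.png

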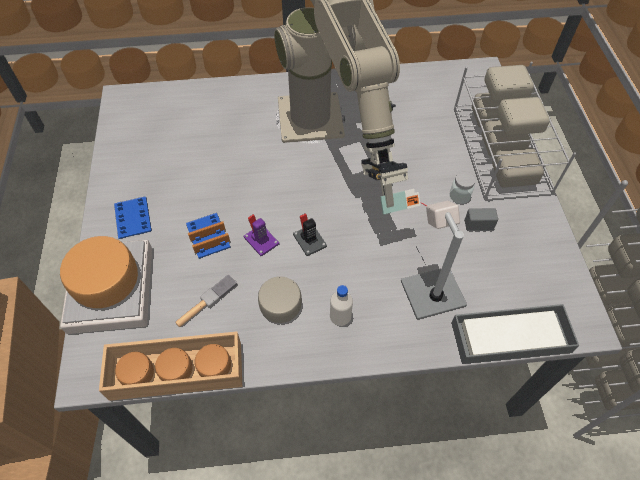

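Run:
```python
from h import *
d=load('w9');P=np.load('pics/P9.npy');im=d['img'].astype(int);r=im[...,2]-im[...,:2].max(2)
m=(r>110);m[:120]=0;m[150:]=0;m[:,:440]=0
cols=np.where(m.sum(0)>2)[0];print(cols.min(),cols.max())
C=[];
for c in range(453,640,8):
    w=np.where(m[:,c])[0]; C.append((c,w.mean() if len(w) else -1,len(w)))
print(C)
C=np.array([(a,b) for a,b,n in C if n>3]);
# tip ray, intersect with: plane z=206; and triangulate w/ top and scene
tip=(cols.min()-.3,135.5)
X=onplane(d,tip,206,P);print('tip @206',X)
L=[(load('top0'),(221.5,245.5),None),(load('scene0'),(420.3,201.7),None),(d,tip,P)]
M=np.zeros((3,3));v=np.zeros(3);S=[]
for dd,uv,p in L:
    T=T_wc(dd,p);q=np.r_[slopes(dd,uv)[0],1]@T[:3,:3].T;q/=np.linalg.norm(q);Q=np.eye(3)-np.outer(q,q);M+=Q;v+=Q@T[:3,3];S.append((T[:3,3],Q))
x=np.linalg.solve(M,v);print('tri3',x,[np.linalg.norm(Q@(x-c)).round(1) for c,Q in S])
# beam direction: plane from wrist view, with tilt 40
k=np.polyfit(C[:,0],C[:,1],1);print(k)
T=T_wc(d,P);a,b=[np.r_[slopes(d,(u,np.polyval(k,u)))[0],1]@T[:3,:3].T for u in(460,635)];n=np.cross(a,b);n/=np.linalg.norm(n)
from scipy.optimize import brentq
f=lambda y:n@(np.cos(np.radians(40))*ca(np.degrees(y))+[0,0,np.sin(np.radians(40))])
print('beam yaw',np.degrees(brentq(f,-.3,.7)))
```

```text
454 639
[(453, np.float64(137.0), 1), (461, np.float64(135.5), 6), (469, np.float64(135.5), 6), (477, np.float64(135.5), 6), (485, np.float64(135.5), 6), (493, np.float64(135.5), 6), (501, np.float64(135.5), 6), (509, np.float64(135.5), 6), (517, np.float64(135.5), 6), (525, np.float64(135.5), 6), (533, np.float64(135.5), 6), (541, np.float64(135.5), 6), (549, np.float64(135.5), 6), (557, np.float64(135.5), 6), (565, np.float64(135.5), 6), (573, np.float64(135.5), 6), (581, np.float64(135.5), 6), (589, np.float64(135.5), 6), (597, np.float64(135.5), 6), (605, np.float64(135.5), 6), (613, np.float64(135.5), 6), (621, np.float64(135.5), 6), (629, np.float64(135.5), 6), (637, np.float64(135.5), 6)]
tip @206 [[557.68978911 248.72136196 206.        ]]
tri3 [557.83105024 248.9605874  207.33710768] [np.float64(2.5), np.float64(1.9), np.float64(1.3)]
[6.10228821e-17 1.35500000e+02]
beam yaw 10.009114612668355
```

Run:
```python
from h import *
P=pose(bot.observe());Rg,pg=goal(np.array([557.7,248.8,206]),10.,0);print(pg,delta(P,Rg,pg))
```

```text
[574.47643465 180.67827524 200.40787557] (array([0.0006, 0.0036, 0.1167, 0.0021, 0.001 , 0.0023]), np.float64(58.4), np.float64(0.1))
```

>>> {"method": "drive_tool", "body": {"deltas": [[0, 0.003, 0.01, 0, 0, 0], [0, 0.003, 0.03, 0, 0, 0], [0, 0.003, 0.05, 0, 0, 0], [0, 0.003, 0.07, 0, 0, 0], [0, 0.003, 0.09, 0, 0, 0], [0, 0.003, 0.105, 0, 0, 0], [0, 0.003, 0.114, 0, 0, 0], [0, 0.003, 0.117, 0.002, 0, 0.002], [0, 0.003, 0.117, 0.002, 0, 0.002], [0, 0.003, 0.117, 0.002, 0, 0.002]]}}

```text
time_s: 15.8
eef_pos: [574.1, 180.2, 200.2]
tool_rot: [0.903, -0.037, 0.421, 0.079]
ft_force: [0.9, -0.2, -0.1]
grip_width: 0.079
```

>>> {"method": "drive_tool", "body": {"deltas": [[0, 0, 0, 0, 0, 0], [0, 0, 0, 0, 0, 0], [0, 0, 0, 0, 0, 0], [0, 0, 0, 0, 0, 0], [0, 0, 0, 0, 0, 0], [0, 0, 0, 0, 0, 0], [0, 0, 0, 0, 0, 0], [0, 0, 0, 0, 0, 0], [0, 0, 0, 0, 0, 0], [0, 0, 0, 0, 0, 0]]}}

```text
time_s: 16.8
eef_pos: [574.5, 180.3, 200.7]
tool_rot: [0.903, -0.037, 0.421, 0.079]
ft_force: [1.0, -0.2, -0.5]
grip_width: 0.083
```

Run:
```python
from h import *
P=pose(bot.observe());Rg,pg=goal(np.array([557.7,248.8,206]),10.,0);print(P[:3,3],delta(P,Rg,pg))
save('wrist','w10');save('scene','s10');save('top','t10');np.save('pics/P10.npy',P)
crop('s10',360,140,130,100,'s10c',6);crop('t10',180,180,130,100,'t10c',6)
```

```text
[574.46116317 180.3019055  200.69709705] (array([ 0.0005,  0.0007, -0.0002, -0.0001,  0.0009,  0.0004]), np.float64(0.5), np.float64(0.0))
```

View pics/w10.png

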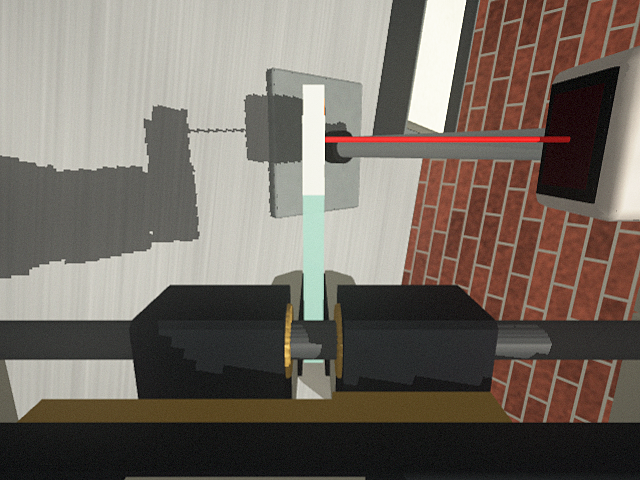

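View pics/s10c.png

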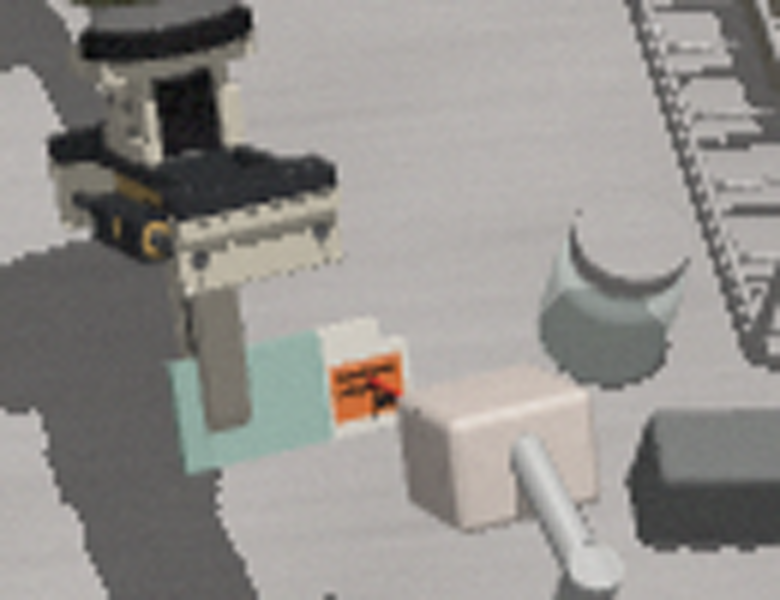

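View pics/t10c.png

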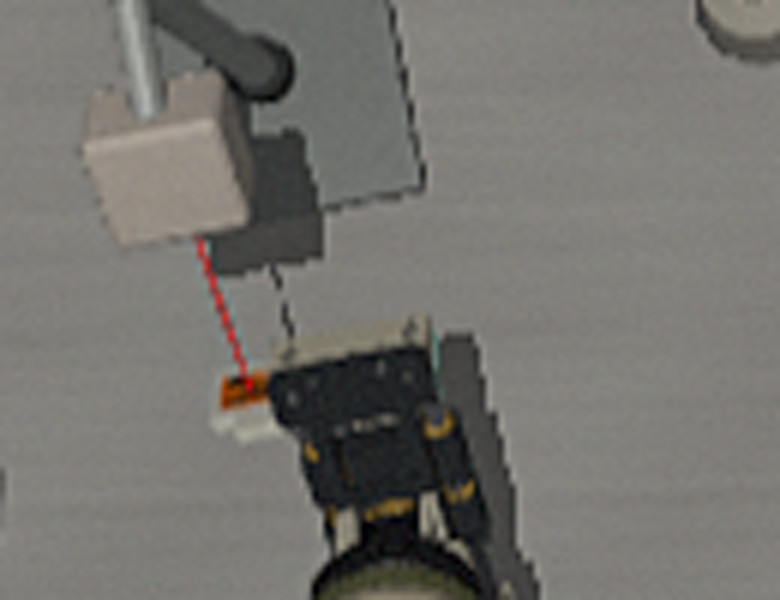

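Run:
```python
from h import *
d=load('w10');P=np.load('pics/P10.npy')
print('frost centre px',proj(d,(P@np.array([-7.3,70,4,1]))[:3],P))
# beam tool-y at depth of plate centre
Tc=d['tool_from_camera'];s=slopes(d,(330,139.5))[0];r=Tc[:3,:3]@np.r_[s,1];c=Tc[:3,3];print('beam at tool',c+r*((-7.3-c[0])/r[0]))
for f in('s10','t10'):
  e=load(f);print(f,'frost face px in crop',((proj(e,(P@np.array([-7.3,70,4,1]))[:3])[0]-([360,140] if f=='s10' else [180,180]))*6).round())
  hsv=cv2.cvtColor(e['img'],cv2.COLOR_BGR2HSV);m=cv2.inRange(hsv,(5,150,120),(18,255,255));x0,y0=(400,180) if f=='s10' else(205,230)
  q=np.argwhere(m[y0:y0+50,x0:x0+40])[:,::-1]+[x0,y0];print('label ctr crop',((q.min(0)+q.max(0))/2-([360,140] if f=='s10' else [180,180]))*6)
```

```text
frost centre px [[325.0390826  139.86482074]]
beam at tool [-7.3        70.14721129  6.10506719]
s10 frost face px in crop [366. 377.]
label ctr crop [363. 384.]
t10 frost face px in crop [251. 391.]
label ctr crop [240. 387.]
```

The beam ends on the frosted part, next to the predicted frost centre in all three views. The plate is level with the reader's y axis, and pose error is 0.5 mm and under 0.1°. Handing in.

Run:
```python
from h import *
o=bot.observe();print(o['time_s'],o['eef_pos'],o['grip_width']*93,abs(o['qvel']).max(),o['ft_force'])
print(bot.hand_in())
```

```text
16.95 [574.47195735 180.30553114 200.73208883] 7.794577799482388 0.001236786306261767 [-0.93691889 -0.07119201 -0.65254207]
the job is handed in; nothing more can be done
None
```

I did both parts in the order asked and handed the job in at about 17 s, with the arm still and the plate gripped (opening 7.8 mm on the 8 mm plate).

- **Trigger:** I squeezed the red trigger on the black grip until the fingers stopped at 35.6 mm, against about 36 mm expected when fully in. After release the wrist picture showed it sprung back out.
- **Plate:** I took the notched plate by its clear end from the blue rack nearest the base (589 mm, against 698 mm for the empty look-alike). I lifted it straight out and brought it to the beam tip, tilted 40° with the label up. After the lift the camera pictures showed both amber blanks still in the rack.
- **Last checks:**
  - **Pose:** within 0.5 mm and 0.1° of the goal.
  - **Beam:** meets the frosted end within about 0.2 mm of its centre along the plate, by the wrist camera, and runs square to it (its yaw measured 10.0°).
  - **Reader:** nothing touched it, and wrist forces stayed at about 1 N.
- **Disagreements:** The camera rays for the beam tip missed each other by up to 2.5 mm, and they put its height at 207.3 mm. I used the given 206 mm instead. In the scene and top views the label's middle is about 1 to 2 pixels off the computed frost centre. I put this down to where the label sits below the notch and to calibration.

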